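# Put the dough tamper back in its hole

## Task

Tidy up the bakery bench: stand the wooden dough tamper that was left out on the bench upright, foot down, in the hole of the wooden storage block that fits its diameter most closely, right down on the floor of the hole. Leave the big tamper where it stands in the block.

Things in the scene. Friction and masses are not known exactly. Their poses are not given: they have to be found in the camera images.
- tamper_center (a point): The dough tamper to put away: turned pale beech, 104 mm tall, 55 to 115 g, standing loose and upright on the bench among a glass jar and a steel mug. Its foot is a straight cylinder 34 mm in diameter from the bottom to 76 mm up; above that a 21 mm neck and a 32 mm button top. This point lies on its axis half-way up (52 mm above its underside, 52 mm below its top); z points up along the axis to the button top. It may be grasped by the straight part.
- rack: Brown wooden storage block, fixed, 104 (its x) by 282 (its y) by 36 mm high, turned any way round; origin at the centre of its underside. Along y, at x = 0, four round holes 24 mm deep (floor 12 mm above the bench), rims chamfered 4 mm: diameter 30 mm at y = -108, 44 at y = -57, 58 at y = +8, 72 at y = +87 mm. Each is 10 mm wider than its own tamper; all but the 72 are empty.
- big_tamper_center (a point): The big dough tamper, same shape, 62 mm in diameter and 104 mm tall, standing loose in the 72 mm hole of the block; this point is on its axis half-way up, z up. To be left there.
Things that resemble listed ones, but are neither listed nor needed, are in the scene too. What is shaped like the part that bears tamper_center but green or pink is not meant.

How it is judged:
By the outcome, as a careful person would: the job done as asked, in the order asked, and still so for the second after the job is handed in, with the robot touching nothing.
It also fails if it takes over 35 s, if anything falls off the work surface, if the arm or the gripper's body presses on something with over 40 N, if the wrist force passes 120 N, or if a joint passes its speed limit or range.

## Robot

A 6-joint arm with a two-finger parallel gripper is mounted at the origin on the work surface. World frame = base frame: x ahead of the robot, y to its left, z up, the work surface at z = 0. Lengths are in mm, angles in degrees, forces in N, time in s.
With the tool pointing down it reaches from about 300 to 850 mm from the base axis. Payload 4.2 kg.
Tool frame: the origin (TCP) lies between the finger pads; the fingertips stand 19 mm ahead of it and the grasp point (between the pads) is the TCP (env.tips_ahead is the distance from the TCP to the fingertips, in mm); z points along the fingers, y is the direction in which the jaws open and shut (so a half turn about z gives the same grasp; the last joint's range is limited). The gripper opens to 91 mm and grips with 3 to 60 N. Pads are 32 mm wide; open, the fingers measure 118 mm over their backs; the gripper's body (76 mm by 178 mm) begins 60 mm behind the grasp point.
Start: joints at [72.365, 18.312, 89.639, -0, 72.044, -1.146], TCP at [163.211, 551.365, 232.976] pointing down, gripper open.
Joint ranges: [-177.97, 177.97], [-48.28, 115.42], [12.27, 149.76], [-77.06, 257.06], [2.81, 150.46], [-146.56, 146.56]. Speed limits (degrees/s): [147.25, 147.25, 180, 180, 180, 180].

## Interface

Orientations are given as [roll, pitch, yaw] about the fixed x, y, z axes, in that order (R = Rz(yaw) Ry(pitch) Rx(roll)).
In Python, from workcell import telemetry, viewer, job_done, env gives the robot as it stands. The module is installed in compiled form; this text tells all that it offers.
- The arm moves only by the shell command python3 -m jog 'ROWS' [FORCE]. ROWS is JSON, a list of rows, each a list of 3 entries, a list of its own where there are three numbers: the shift along the tool's x, y, z in cm, then the turn about the tool's z in degrees, then the opening, from 0 (shut) to 1 (fully open). A call has 1 to 10 rows; each row shifts and turns the pose as measured when the row begins, along the tool's axes as they then stand; what a row does not reach is not made up. A row lasts 1/8 s, in which the tool goes at most 62.5 mm and 10.7 degrees, less where a joint would pass 70% of its speed; a pose out of reach is approached as far as the arm can. A call is refused whole if a number of a shift passes 6.25 or a number of a turn 10.7, either way. A call with a gripper value outside its range is refused whole. The fingers move at their own pace and stop on an object; FORCE is the grip in N (left out, the last holds). Time passes only in rows, so rows that do not move let the fingers close. It gives the time, the measured TCP pose, the force and the opening at its end, in the units of the state.
- telemetry.state(): the state, without advancing time (a new reading comes with each control period).
- viewer.grab_frame(name): name is "side" or "top"; returns a dict with "color" (480x640x3 uint8, red, green, blue), "K" (3x3 intrinsics, pixels), "rvec" (rotation vector, rad) and "tvec" (3), from world to camera coordinates, as OpenCV has them. Camera axes: x right, y down, z forward; pixel columns grow to the right and rows downward; lengths in mm; the calibration is good to about 2 mm. A picture is of the moment at which its call begins. There is no depth.
- job_done(): hands the job in, once; it reports no verdict.
The state is a dict: "time_s": time; "qpos": joint angles; "qvel": joint speeds; "effort": joint torques, N m; "ee_pos": TCP position; "ee_rot": TCP orientation; "force": force on the tool from outside, world axes, zero at the start; "torque": the same for the moment, N m; "gripper_width": finger opening in mm.
Only numpy, scipy, OpenCV 4.12 (cv2) and the standard library are available. Lean on these libraries where they do the work, as an engineer would, in place of code of your own. Each camera call takes 0.05 s, during which the arm holds its last target. There are 200 camera calls.

## Working session

There is one attempt and no reset: what is moved stays moved. The work goes in short steps, Python scripts to look and compute and a shell command to move; the robot and the scene stay as the last step left them, time stands still between calls to the robot, and variables do not carry over. Pictures are saved under pics/ and viewed, about 8 in all and at most 12, crops included, and the job is handed in when it is done.

```bash
mkdir -p pics; cat > h.py <<'E'
import numpy as np, cv2
from workcell import telemetry, viewer, env
def grab(n,f):
    d=viewer.grab_frame(n); cv2.imwrite(f'pics/{f}.png',d['color'][:,:,::-1]); np.savez(f'pics/{f}.npz',**{k:np.array(d[k]) for k in('color','K','rvec','tvec')}); return d
def load(f): return np.load(f'pics/{f}.npz')
def ray(d,u,v,z):
    R=cv2.Rodrigues(d['rvec'].astype(float))[0]; t=np.array(d['tvec'],float).ravel()
    c=-R.T@t; r=R.T@np.linalg.inv(d['K'])@[u,v,1]
    return c+r*(z-c[2])/r[2]
def proj(d,p): return cv2.projectPoints(np.array([p],float),np.array(d['rvec'],float),np.array(d['tvec'],float),np.array(d['K'],float),None)[0].reshape(-1,2)
E
python3 - <<'E'
from h import *
for n in('top','side'):
    d=grab(n,n+'0'); R=cv2.Rodrigues(np.array(d['rvec'],float))[0]; print(n,-R.T@np.array(d['tvec']).ravel(),R[2])
s=telemetry.state();print(s['time_s'],s['ee_pos'],s['ee_rot'],s['gripper_width'])
E
```

```text
top [452.44685296 -16.10569863 852.21545108] [ 0.08434046 -0.01824815 -0.99626989]
side [119.78911334 421.99854754 442.68535964] [ 0.55860659 -0.63585599 -0.53258412]
0.1 [163.08428599 550.94855836 232.23264043] [-1.79911593e+02 -1.80181080e-03  1.63510647e+02] 91.33049828363659
```

View pics/top0.png

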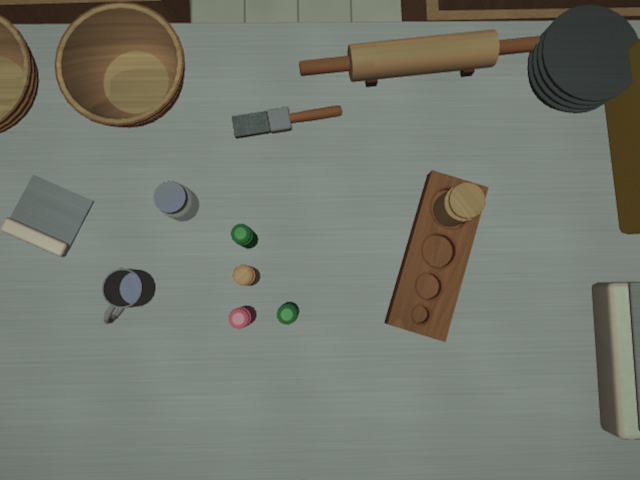

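View pics/side0.png

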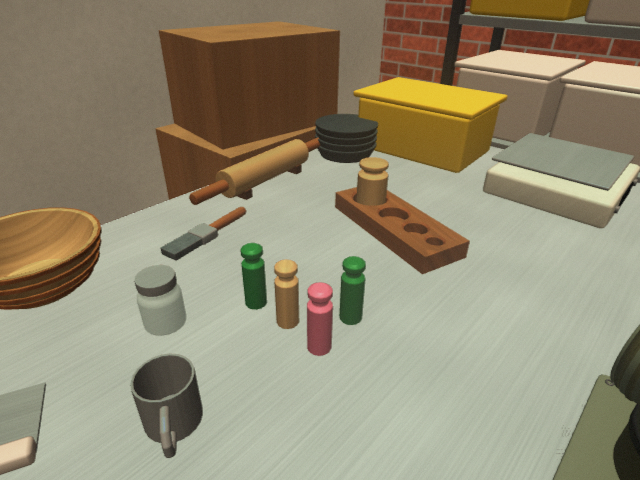

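The top view shows the beech tamper at (245,275). Its neighbours are green at (242,236), green at (288,313) and pink at (239,318). The block runs from (458,180) to (415,332), with the big tamper at (465,202). In the side view the beech tamper is at (287,295). It is the only small one in the natural colour, so it fits the description.

```bash
python3 - <<'E'
from h import *
d=load('top0'); s=load('side0')
hsv=cv2.cvtColor(d['color'],cv2.COLOR_RGB2HSV)
for nm,x0,y0,x1,y1 in(('beech',225,258,268,292),('g1',225,218,268,252),('g2',270,296,310,330),('pink',222,300,262,333)):
    sub=hsv[y0:y1,x0:x1]; m=((sub[...,1]>80)&(sub[...,2]>40)).astype(np.uint8)
    n,l,st,c=cv2.connectedComponentsWithStats(m); i=1+st[1:,4].argmax()
    print(nm,st[i]+[x0,y0,0,0,0],c[i]+[x0,y0])
for nm,u,v in(('beech',244,275),('g1',241,235),('g2',288,313),('pink',238,318)): print(nm,ray(d,u,v,104).round(1))
print('beech side top',ray(s,286,268,104).round(1),'bottom',ray(s,287,323,0).round(1))
# holes by top rim z=36
for nm,u,v in(('30',420,314),('44',428,286),('58',437.5,250.5)): print(nm,ray(d,u,v,36).round(1))
print('jar',ray(d,171,197,80).round(1),'mug',ray(d,122,288,80).round(1),'big',ray(d,467,201,116).round(1))
# block corners top
m=cv2.inRange(hsv,(0,70,20),(20,255,140)); m[:, :375]=0; m[:,500:]=0; m[:160]=0; m[350:]=0
c=max(cv2.findContours(m,0,1)[0],key=cv2.contourArea); r=cv2.boxPoints(cv2.minAreaRect(c))
for p in r: print(p,ray(d,*p,36).round(1))
def crop(d,x0,y0,x1,y1,k): return cv2.resize(d['color'][y0:y1,x0:x1],None,fx=k,fy=k,interpolation=cv2.INTER_CUBIC)
a=crop(d,220,210,320,340,4); b=crop(d,375,160,500,350,2.7)[:520]
o=np.zeros((520,400+b.shape[1],3),np.uint8); o[:520,:400]=a; o[:b.shape[0],400:]=b
cv2.imwrite('pics/crop0.png',o[:,:,::-1])
E
```

```text
beech [234 265  26  20 405] [245.75555556 275.16049383]
g1 [231 224  23  22 366] [241.8715847  234.34699454]
g2 [277 302  21  22 342] [287.14912281 313.08479532]
pink [229 306  27  22 327] [243.20795107 315.81039755]
beech [470.2  89.6 104. ]
g1 [533.8  94.1 104. ]
g2 [409.4  20.9 104. ]
pink [403.1  99.3 104. ]
beech side top [462.2  98.4 104. ] bottom [468.1  94.9   0. ]
30 [ 399.7 -202.6   36. ]
44 [ 447.4 -218.2   36. ]
58 [ 508.7 -237.1   36. ]
jar [601.1 212.5  80. ] mug [453.1 290.1  80. ] big [ 581.2 -265.5  116. ]
[383.78503 323.51825] [ 384.6 -139.7   36. ]
[428.63818 169.02397] [ 653.3 -226.9   36. ]
[489.5077  186.69574] [ 620.2 -333.7   36. ]
[444.65454 341.19   ] [ 352.7 -243.4   36. ]
```

View pics/crop0.png

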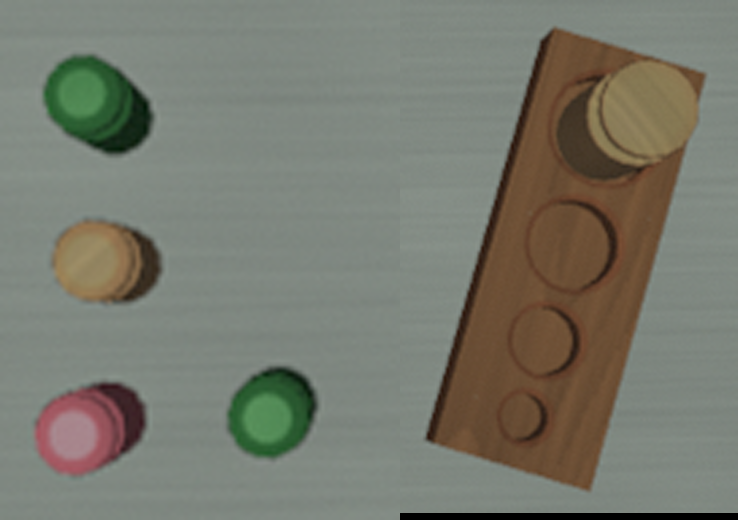

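Confirmed: the enlarged crop shows the beech tamper with its top at about (243,275) and only green and pink ones around it. The 44 mm hole is at (428.5,286), second from the small end and empty. That puts the tamper at about (468,92) and the hole at about (448,-218). I'll move above the tamper.

```bash
python3 -m jog '[[[-4.2,-3.5,0],0,1],[[-4.2,-3.5,0],0,1],[[-4.2,-3.5,0],0,1],[[-4.2,-3.5,0],0,1],[[-4.2,-3.5,0],0,1],[[-4.2,-3.5,0],0,1],[[-4.2,-3.5,0],0,1],[[-4.2,-3.5,0],0,1],[[-4.2,-3.5,0],0,1],[[-4.2,-3.5,0],0,1]]' 15
cat > go.py <<'E'
import sys
from h import *
from scipy.spatial.transform import Rotation as Ro
s=telemetry.state(); R=Ro.from_euler('xyz',s['ee_rot'],degrees=True)
p=np.array([float(a) for a in sys.argv[1:4]])
print(s['time_s'],'pos',np.round(s['ee_pos'],1),'rot',np.round(s['ee_rot'],1),'w',round(s['gripper_width'],1),'F',np.round(s['force'],1),'\ntool shift cm',np.round(R.inv().apply(p-s['ee_pos'])/10,2))
E
python3 go.py 468 92 180
```

```text
time_s: 1.35
ee_pos: [473.7, 85.1, 229.8]
ee_rot: [-179.8, -0.0, 164.0]
force: [0.9, 0.4, 0.2]
gripper_width: 91.1
1.35 pos [473.7  85.1 229.8] rot [-179.8   -0.   164. ] w 91.1 F [0.9 0.4 0.2] 
tool shift cm [0.74 0.52 4.98]
```

```bash
python3 -m jog '[[[0.7,0.5,4.0],0,1],[[0,0,1.0],0,1],[[0,0,0],0,1]]'
python3 - <<'E'
from h import *
t=grab('top','top1'); d=grab('side','side1')
o=cv2.resize(d['color'][120:380,150:450],None,fx=2,fy=2); cv2.imwrite('pics/c1.png',o[:,:,::-1])
# side: beech silhouette: axis at foot and top
hsv=cv2.cvtColor(d['color'],cv2.COLOR_RGB2HSV); m=cv2.inRange(hsv,(8,70,60),(25,255,255))
m[:,:270]=0;m[:,304:]=0;m[:255]=0;m[335:]=0
for v in(300,308,314):
    x=np.where(m[v])[0]; print(v,x.min(),x.max())
ys=np.where(m.any(1))[0]; print(ys.min(),ys.max())
for p in((468,92,0),(468,92,52),(468,92,104)): print(proj(d,p).round(1))
for a in np.arange(0,360,45): print(proj(d,(468+17*np.cos(np.radians(a)),92+17*np.sin(np.radians(a)),0)).round(0),end='')
E
python3 go.py 468 92 56
```

```text
time_s: 1.72
ee_pos: [470.9, 88.1, 178.9]
ee_rot: [-179.8, 0.1, 163.6]
force: [0.9, -0.5, -0.2]
gripper_width: 91.5
300 275 297
308 276 298
314 276 298
259 328
[[288.5 322. ]]
[[287.5 294.4]]
[[286.4 264.2]]
[[280. 317.]][[277. 322.]][[280. 328.]][[288. 330.]][[297. 327.]][[300. 322.]][[297. 316.]][[288. 314.]]1.825 pos [471.1  88.5 179.7] rot [-1.798e+02  1.000e-01  1.636e+02] w 90.9 F [-0.1  0.2  0.6] 
tool shift cm [ 0.43  0.29 12.37]
```

View pics/c1.png

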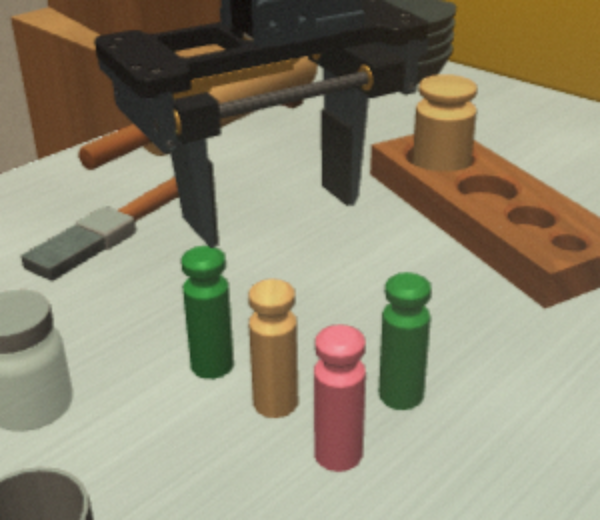

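The gripper hangs open above the beech tamper (crop (273,350)). Its fingers fall in the free gaps, and the silhouette agrees with (468,92) to about 1 mm. I'll descend in two stages.

```bash
python3 -m jog '[[[0.4,0.3,2.0],0,1],[[0,0,2.5],0,1],[[0,0,0],0,1]]'; python3 go.py 468 92 56
```

```text
time_s: 2.2
ee_pos: [470.7, 94.5, 137.9]
ee_rot: [180.0, 0.6, 163.8]
force: [0.6, -1.1, -0.1]
gripper_width: 91.4
2.2 pos [470.7  94.5 137.9] rot [180.    0.6 163.8] w 91.4 F [ 0.6 -1.1 -0.1] 
tool shift cm [ 0.27 -0.32  8.19]
```

```bash
python3 -m jog '[[[0.2,-0.2,2.5],0,1],[[0,0,3],0,1],[[0,0,2],0,1],[[0,0,0],0,1]]'; python3 go.py 468 92 56
```

```text
time_s: 2.7
ee_pos: [475.1, 95.4, 68.3]
ee_rot: [179.6, 1.4, 164.0]
force: [-0.0, -0.1, 0.5]
gripper_width: 91.0
2.7 pos [475.1  95.4  68.3] rot [179.6   1.4 164. ] w 91.0 F [-0.  -0.1  0.5] 
tool shift cm [ 0.61 -0.53  1.22]
```

```bash
python3 -m jog '[[[0.6,-0.5,0.6],0,1],[[0.1,0,0.5],0,1],[[0,0,0],0,1],[[0,0,0],0,1]]'; python3 go.py 468 92 56
```

```text
time_s: 3.2
ee_pos: [469.2, 93.1, 60.2]
ee_rot: [179.4, 1.7, 164.0]
force: [0.8, -0.2, -0.1]
gripper_width: 91.4
3.2 pos [469.2  93.1  60.2] rot [179.4   1.7 164. ] w 91.4 F [ 0.8 -0.2 -0.1] 
tool shift cm [ 0.1  -0.14  0.41]
```

```bash
python3 -m jog '[[[0.1,-0.1,0.4],0,1],[[0,0,0],0,0.3],[[0,0,0],0,0.2],[[0,0,0],0,0.2],[[0,0,0],0,0.2],[[0,0,0],0,0.2],[[0,0,0],0,0.2],[[0,0,0],0,0.2]]' 15; python3 go.py 468 92 56
```

```text
time_s: 4.2
ee_pos: [468.4, 92.4, 56.1]
ee_rot: [179.4, 1.8, 164.0]
force: [-0.3, -0.1, -0.3]
gripper_width: 33.8
4.2 pos [468.4  92.4  56.1] rot [179.4   1.8 164. ] w 33.8 F [-0.3 -0.1 -0.3] 
tool shift cm [ 0.03 -0.05  0.01]
```

Gripped at 33.8 mm, with the TCP 56 mm above the underside. Lifting now.

```bash
python3 -m jog '[[[0,0,-2],0,0],[[0,0,-4],0,0],[[0,0,-4],0,0],[[0,0,-4],0,0],[[0,0,0],0,0]]'; python3 go.py 448 -218 190
```

```text
time_s: 4.82
ee_pos: [462.9, 92.1, 199.1]
ee_rot: [179.5, 1.6, 164.0]
force: [1.3, 0.2, -1.2]
gripper_width: 33.8
4.825 pos [462.9  92.1 199.1] rot [179.5   1.6 164. ] w 33.8 F [ 1.3  0.2 -1.2] 
tool shift cm [ -7.06 -30.23   0.83]
```

```bash
python3 -m jog '[[[-0.9,-3.8,0],0,0],[[-0.9,-3.8,0],0,0],[[-0.9,-3.8,0],0,0],[[-0.9,-3.8,0],0,0],[[-0.9,-3.8,0.1],0,0],[[-0.9,-3.8,0.2],0,0],[[-0.9,-3.8,0.2],0,0],[[-0.7,-3.6,0.2],0,0],[[0,0,0],0,0]]'; python3 go.py 448 -218 120
```

```text
time_s: 5.95
ee_pos: [440.8, -224.8, 178.3]
ee_rot: [179.4, 0.4, 164.2]
force: [0.1, 0.5, -0.6]
gripper_width: 33.6
5.95 pos [ 440.8 -224.8  178.3] rot [179.4   0.4 164.2] w 33.6 F [ 0.1  0.5 -0.6] 
tool shift cm [-0.46  0.79  5.85]
```

```bash
python3 -m jog '[[[-0.5,0.8,2],0,0],[[0,0,3],0,0],[[0,0,2],0,0],[[0,0,0],0,0],[[0,0,0],0,0]]'; python3 go.py 448 -218 105
```

```text
time_s: 6.58
ee_pos: [446.3, -213.3, 103.2]
ee_rot: [179.2, -0.0, 164.2]
force: [0.1, -0.4, -0.1]
gripper_width: 33.9
6.575 pos [ 446.3 -213.3  103.2] rot [179.2  -0.  164.2] w 33.9 F [ 0.1 -0.4 -0.1] 
tool shift cm [-0.29 -0.4  -0.18]
```

```bash
python3 -m jog '[[[-0.25,-0.4,0],0,0],[[0,0,0],0,0],[[0,0,0],0,0]]'; python3 go.py 448 -218 68
python3 - <<'E'
from h import *
d=grab('side','side2')
p=telemetry.state()['ee_pos']; x,y=p[:2]
print('foot expected',proj(d,(x,y,p[2]-56)).round(1),'hole rim',proj(d,(448,-218,36)).round(1))
o=cv2.resize(d['color'][120:270,300:480],None,fx=4,fy=4); cv2.imwrite('pics/c2.png',o[:,:,::-1])
E
```

```text
time_s: 6.95
ee_pos: [448.8, -218.4, 105.0]
ee_rot: [179.3, 0.2, 164.2]
force: [0.3, -0.1, 0.4]
gripper_width: 33.5
6.95 pos [ 448.8 -218.4  105. ] rot [179.3   0.2 164.2] w 33.5 F [ 0.3 -0.1  0.4] 
tool shift cm [ 0.09 -0.03  3.7 ]
foot expected [[414.8 220.8]] hole rim [[414.2 227.2]]
```

View pics/c2.png

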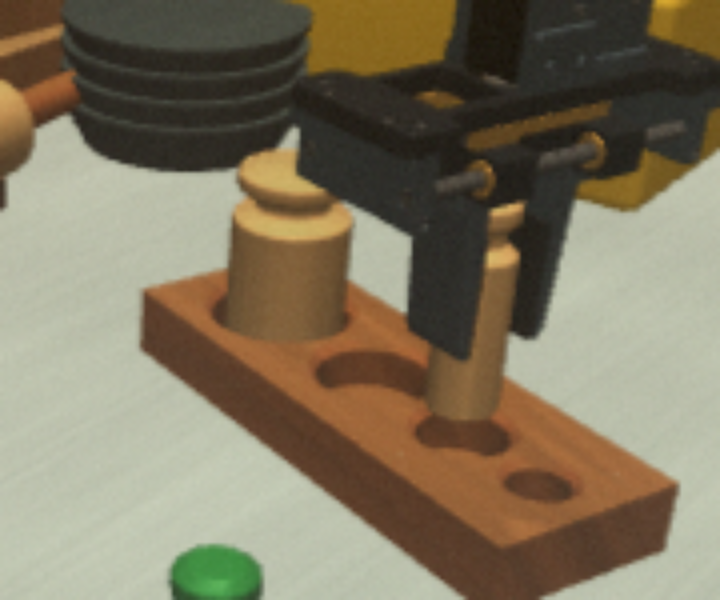

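The tamper hangs upright over the 44 mm hole: foot centre near crop (465,410), rim centre near (463,435), columns agreeing. The big tamper is untouched. I'll lower it gently.

```bash
python3 -m jog '[[[0,0,1],0,0],[[0,0,0.8],0,0],[[0,0,0],0,0]]'; python3 go.py 448 -218 68
```

```text
time_s: 7.38
ee_pos: [448.6, -218.1, 85.6]
ee_rot: [179.3, 0.2, 164.2]
force: [0.2, -0.5, -1.2]
gripper_width: 33.6
7.375 pos [ 448.6 -218.1   85.6] rot [179.3   0.2 164.2] w 33.6 F [ 0.2 -0.5 -1.2] 
tool shift cm [ 0.07 -0.03  1.76]
```

Bottom is at about 30 mm, inside the rim and with no contact.

```bash
python3 -m jog '[[[0,0,0.8],0,0],[[0,0,0.5],0,0],[[0,0,0.2],0,0],[[0,0,0],0,0]]'; python3 go.py 448 -218 68
```

```text
time_s: 7.88
ee_pos: [448.7, -217.9, 69.2]
ee_rot: [179.3, 0.1, 164.2]
force: [-0.6, 0.3, -0.5]
gripper_width: 33.8
7.875 pos [ 448.7 -217.9   69.2] rot [1.793e+02 1.000e-01 1.642e+02] w 33.8 F [-0.6  0.3 -0.5] 
tool shift cm [ 0.06 -0.03  0.12]
```

```bash
python3 -m jog '[[[0,0,0.1],0,0],[[0,0,0.1],0,0],[[0,0,0],0,0]]'; python3 go.py 448 -218 68
```

```text
time_s: 8.25
ee_pos: [449.2, -218.1, 68.8]
ee_rot: [179.3, 0.2, 164.2]
force: [0.3, 0.4, 0.2]
gripper_width: 34.0
8.25 pos [ 449.2 -218.1   68.8] rot [179.3   0.2 164.2] w 34.0 F [0.3 0.4 0.2] 
tool shift cm [ 0.12 -0.02  0.08]
```

```bash
python3 -m jog '[[[0,0,0.15],0,0],[[0,0,0],0,0],[[0,0,0],0,0]]'; python3 go.py 448 -218 68
```

```text
time_s: 8.62
ee_pos: [449.7, -218.4, 68.5]
ee_rot: [179.3, 0.3, 164.2]
force: [0.7, -0.8, -1.1]
gripper_width: 33.8
8.625 pos [ 449.7 -218.4   68.5] rot [179.3   0.3 164.2] w 33.8 F [ 0.7 -0.8 -1.1] 
tool shift cm [ 0.17 -0.01  0.05]
```

```bash
python3 -m jog '[[[0,0,0],0,0.45],[[0,0,0],0,0.5],[[0,0,0],0,0.6],[[0,0,0],0,0.8],[[0,0,0],0,0.8],[[0,0,0],0,0.8],[[0,0,0],0,0.8]]'; python3 go.py 448 -218 68
```

```text
time_s: 9.5
ee_pos: [449.8, -218.4, 68.0]
ee_rot: [179.3, 0.3, 164.2]
force: [-0.5, -0.4, -0.3]
gripper_width: 72.6
9.5 pos [ 449.8 -218.4   68. ] rot [179.3   0.3 164.2] w 72.6 F [-0.5 -0.4 -0.3] 
tool shift cm [ 0.18 -0.01  0.  ]
```

Released. I'll retreat straight up, then to the side to clear the view.

```bash
python3 -m jog '[[[0,0,-2],0,0.8],[[0,0,-4],0,0.8],[[0,0,-4],0,0.8],[[0,0,-4],0,0.8],[[3,4,-2],0,0.8],[[3,4,0],0,0.8],[[0,5,0],0,0.8],[[0,5,0],0,0.8],[[0,0,0],0,0.8]]'
python3 - <<'E'
from h import *
d=grab('side','side3'); t=grab('top','top3')
a=cv2.resize(d['color'][120:270,310:480],None,fx=3,fy=3,interpolation=2); b=cv2.resize(t['color'][160:350,375:500],None,fx=2.35,fy=2.35,interpolation=2)[:450]
o=np.zeros((450,a.shape[1]+b.shape[1],3),np.uint8); o[:,:a.shape[1]]=a; o[:b.shape[0],a.shape[1]:]=b
cv2.imwrite('pics/c3.png',o[:,:,::-1])
# expected if seated at hole centre
for z in(116,36): print(z,'side',proj(d,(448,-218,z)).round(1),'top',proj(t,(448,-218,z)).round(1))
E
```

```text
time_s: 10.62
ee_pos: [439.7, -25.9, 236.3]
ee_rot: [179.2, 0.5, 164.0]
force: [-0.3, -0.5, 0.1]
gripper_width: 73.0
116 side [[420.  187.9]] top [[440.5 285.7]]
36 side [[414.2 227.2]] top [[427.9 285.7]]
```

View pics/c3.png

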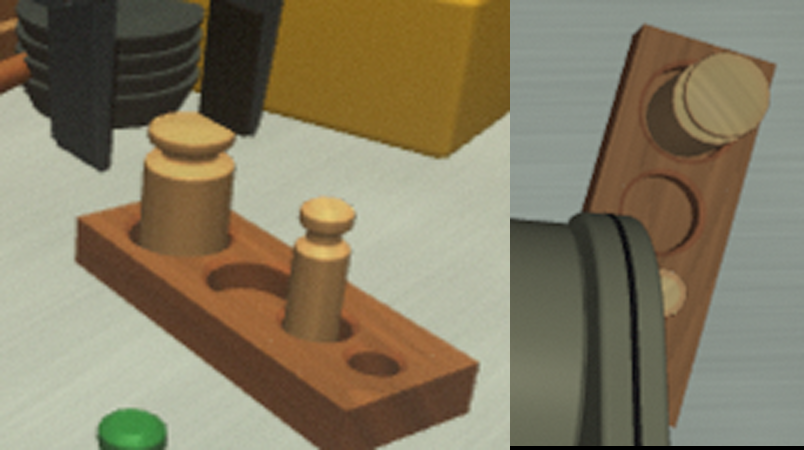

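The tamper stands upright in the 44 mm hole. Its top centre is at about (419,189) in the side image, against (420,188) expected for seated on the floor. The big tamper is unmoved and the gripper is clear.

```bash
python3 -c "
from workcell import job_done; print(job_done())"
```

```text
the job is handed in; nothing more can be done
None
```

The beech tamper now stands upright, foot down, in the empty 44 mm hole of the block. I handed the job in at about 10.7 s on the robot's clock, with the gripper clear of everything.

- **Seating:** The last side view shows its top within about 1 px of where it should be if it stands on the hole floor; resting on the rim would put it roughly 12 px higher. The lowering ended with the underside at about 12 mm by the arm's reading, and no clear contact force showed above the sensor noise. In the last top view the arm partly hid the tamper, so seating was checked from the side view only.
- **Other items:** The big tamper still stands in its hole. I saw no contact with the green and pink tampers, but I did not take a last full view of them.
- **Tilt:** The tool tilted up to 1.8° around the grasp. It was back under 1° before the tamper was lowered.

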